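Pack the matching spacer in the sliding-lid case

TASK

Find the loose spacer on the rubber mat that matches, in both height and thickness, the one still bolted to the customer's bracket. Slide the case's cover open, stand that spacer upright on the floor of the case's empty compartment, then slide the cover fully shut. Leave the other spacers and everything else on the bench where they are.

Things in the scene. Friction and masses are not known exactly. Their poses are not given: they have to be found in the camera images.
- spacer_match_mid (a point): the matching spacer: plain aluminium bush, 30 mm diameter, 42 mm tall, with a 12 mm wide recess in the top, about 70 g. Its origin is at its centre, half-way up; z is the spacer's axis. It stands upright on the rubber mat, its place among the four varies.
- spacer_short_mid (a point): look-alike spacer, 30 mm diameter but only 30 mm tall; not wanted. Its origin is at its centre, half-way up; z is the spacer's axis. It stands upright on the rubber mat, its place among the four varies.
- spacer_tall_mid (a point): look-alike spacer, 30 mm diameter but 54 mm tall; not wanted. Its origin is at its centre, half-way up; z is the spacer's axis. It stands upright on the rubber mat, its place among the four varies.
- spacer_thin_mid (a point): look-alike spacer, 42 mm tall but only 20 mm diameter; not wanted. Its origin is at its centre, half-way up; z is the spacer's axis. It stands upright on the rubber mat, its place among the four varies.
- sample_mid (a point): the customer's sample: a 30 mm by 42 mm aluminium spacer bolted (17 mm bolt head on top) on a dark steel angle bracket, 150 x 55 mm, that lies loose on the bench; for comparison only. The point is the sample spacer's centre.
- mat: black rubber mat fixed to the bench, 220 mm (its x) by 250 mm (its y), 3 mm thick; origin at the centre of its underside. The spacers stand in two rows of two, roughly at x = +/-55 mm and y = +/-60 mm in the mat's axes, so there is most room between them along its y.
- case: grey plastic case fixed to the bench, outside 130 mm (its x) by 210 mm (its y), side walls 68 mm tall and 5 mm thick, end walls 58 mm tall. Origin at the centre of its underside; floor 5 mm thick. The empty compartment is the half towards -y: from y = -100 to +10 mm, x = -60 to +60 mm, open above once the cover is back (lips along both side walls narrow the mouth to x = +/-53 mm). The half towards +y, beyond a 55 mm tall divider, is filled with foam.
- cover (a joint): sliding cover of the case: 0 = fully shut, 0.13 m = fully open; it slides along the case's +y, overhanging that end (towards the robot's left, as the case's axes lie within 0.3 rad of the robot's), and stays where it is left. About 1.5 to 2 N moves it. At 0.11 m the empty compartment is wholly uncovered. It may start up to 20 mm open.
- cover_grip (a point): centre of the black grip bar that stands up from the middle of the cover: 56 mm long (case x), 14 mm thick (case y, the sliding direction), 28 mm tall. The cover's flat top is 64 mm above the bench, the bar's top 92 mm, this point 78 mm. It moves with the cover.
- bolt_mid (a point): loose steel hex bolt, 40 mm long and 15 mm across the head, lying near the middle of the mat, among the spacers; leave it. Point at its middle.
- tape_roll: cardboard-coloured roll of tape, 100 mm diameter, 48 mm tall; origin under its centre.
- screwdriver_grip (a point): screwdriver, 200 mm long, lying on the bench; point on its handle.
- bulb_carton: small standing white carton, 70 x 50 x 110 mm; origin under its centre.

How it is judged:
By the outcome, as a careful person would: the job done as asked, in the order asked, and still so for the second after the job is handed in, with the robot touching nothing.
It also fails if it takes over 67 s, if anything falls off the work surface, if the arm or the gripper's body presses on something with over 40 N, if the wrist force passes 120 N, or if a joint passes its speed limit or range.

ROBOT

A 6-joint arm with a two-finger parallel gripper is mounted at the origin on the work surface. World frame = base frame: x ahead of the robot, y to its left, z up, the work surface at z = 0. Lengths are in mm, angles in rad, forces in N, time in s.
With the tool pointing down it reaches from about 400 to 925 mm from the base axis. Payload 12.5 kg.
Tool frame: the origin (TCP) lies at the centre of the arm's flange, where the gripper is bolted on; the fingertips stand 190 mm ahead of it and the grasp point (between the pads) lies 171 mm ahead of it; z points along the fingers, y is the line along which they close (so a half turn about z gives the same grasp; the last joint's range is limited). The gripper opens to 95 mm and grips with 3 to 60 N. Pads are 20 mm wide; open, the fingers measure 119 mm over their backs; the gripper's body (75 mm by 180 mm) begins 59 mm behind the grasp point.
Start: joints at [1.22, 0.491, 1.559, -0, 1.092, -0.106], TCP at [151.452, 606.372, 404.761] pointing down, gripper open.
Joint ranges: [-3.1, 3.1], [-0.84, 2.19], [0.05, 2.79], [-1.13, 4.28], [0.06, 2.93], [-2.69, 2.69]. Speed limits (rad/s): [2.22, 2.22, 2.79, 3.14, 3.14, 3.14].

INTERFACE

Orientations are given as [roll, pitch, yaw] about the fixed x, y, z axes, in that order (R = Rz(yaw) Ry(pitch) Rx(roll)).
In Python, from cell import env, read_camera, search_frame, cut_out gives the robot as it stands. The module is installed in compiled form; this text tells all that it offers.
- The arm moves only by the tool move_arm, never from a script. Its argument "commands" is a list of rows, each a list of 3 entries, a list of its own where there are three numbers: the shift along the world's x, y, z normalised to -1 to 1, where 1 is 0.03 m, then the turn about the world's z normalised to -1 to 1, where 1 is 0.08 rad, then the opening, from -1 (shut) to 1 (fully open), so that 0 is half open. A call has 1 to 20 rows; each row shifts and turns the commanded pose from where the row before left it; what a row does not reach is not made up. A row lasts 1/12 s, in which the tool goes at most 41.7 mm and 7.16 degrees, less where a joint would pass 70% of its speed; a pose out of reach is approached as far as the arm can. A call with a number of a shift or a turn outside -1 to 1 is refused whole. A call with a gripper value outside its range is refused whole. The fingers move at their own pace and stop on an object; the grip force is fixed at half the most. Time passes only in rows, so rows that do not move let the fingers close. It gives the time, the measured TCP pose, the force, the opening and the grip force at its end, in the units of the state.
- env.state(): the state, without advancing time (a new reading comes with each control period).
- read_camera(name): name is "side" or "top" or "wrist"; returns a dict with "image" (384x512x3 uint8, red, green, blue), "fx", "fy", "cx", "cy" (pixels), "rvec" (rotation vector, rad) and "tvec" (3), from world to camera coordinates, as OpenCV has them. Camera axes: x right, y down, z forward; pixel columns grow to the right and rows downward; lengths in mm; the calibration is good to about 2 mm. A picture is of the moment at which its call begins. There is no depth.
- env.job_done(): hands the job in; it is judged then, once.
Trained networks look in a picture, given as the dict that the camera call returned (one of the last four; its "shot" number tells which), for a name from the list of things; names that differ only in an ending like _2 or _b are one class to them, and where a whole thing is asked for, a point or a joint stands for the part that bears it (a point fixed in the world has none). Each returns a list of dicts, best first, with "confidence" (0 to 1); they miss things now and then, are a little off and sometimes report something else, mostly with a low value. They report only what shows in the picture. A call takes as long as a camera call.
- search_frame(thing, picture): "at" ([column, row] in pixels, amid what is visible of it).
- cut_out(thing, picture): "region" (384x512 bool, what is visible of it) and "at" ([column, row] in pixels, amid what is visible of it).
The state is a dict: "t": time; "joints": joint angles; "qvel": joint speeds; "tau": joint torques, N m; "eef_pos": TCP position; "tcp_rot": TCP orientation; "ft_force": force on the tool from outside, world axes, zero at the start; "moment": the same for the moment, N m; "opening": opening from 0.0 (shut) to 1.0 (fully open); "grip_force": force on a finger pad.
Only numpy, scipy, OpenCV 4.12 (cv2) and the standard library are available. Lean on these libraries where they do the work, as an engineer would, in place of code of your own. Each camera call takes 0.05 s, during which the arm holds its last target. There are 200 camera calls.

## Working session

There is one attempt and no reset: what is moved stays moved. The work goes in short steps, Python scripts to look and compute and a tool call to move; the robot and the scene stay as the last step left them, time stands still between calls to the robot, and variables do not carry over. Pictures are saved under pics/ and viewed, at most 10 in all, crops included, and the job is handed in when it is done.

Besides the shell and the picture viewer there is one more tool, called after ">>>" by a JSON object that holds its "fn" and its "kwargs", one argument or row to a line. move_arm: Moves the arm, as the interface text tells. Its arguments: {"type":"object","properties":{"commands":{"type":"array","items":{"type":"array"}}},"required":["commands"]}

```bash
mkdir -p pics
cat > h.py <<'E'
import numpy as np, cv2
from cell import env, read_camera, search_frame, cut_out
def P(c):
    R,_=cv2.Rodrigues(np.array(c["rvec"],float)); return R,np.array(c["tvec"],float).ravel()
def ray(c,uv):
    R,t=P(c); d=R.T@np.array([(uv[0]-c["cx"])/c["fx"],(uv[1]-c["cy"])/c["fy"],1]); return -R.T@t,d
def atz(c,uv,z):
    o,d=ray(c,uv); return o+d*(z-o[2])/d[2]
def tri(l):
    A=0;b=0
    for c,uv in l:
        o,d=ray(c,uv); d=d/np.linalg.norm(d); M=np.eye(3)-np.outer(d,d); A=A+M;b=b+M@o
    return np.linalg.solve(A,b)
def proj(c,X):
    R,t=P(c); p=R@np.array(X,float)+t; return np.array([c["cx"]+c["fx"]*p[0]/p[2],c["cy"]+c["fy"]*p[1]/p[2]])
def save(n,*cs): cv2.imwrite("pics/"+n,np.hstack([c["image"][:,:,::-1] for c in cs]))
E
python3 - <<'E'
from h import *
s=read_camera("side");t=read_camera("top")
for n,c in(("s1.png",s),("t1.png",t)): cv2.imwrite("pics/"+n,cv2.resize(c["image"][:,:,::-1],(800,600),interpolation=cv2.INTER_CUBIC))
np.set_printoptions(precision=1,suppress=True)
for n in "spacer_match_mid spacer_short_mid spacer_tall_mid spacer_thin_mid sample_mid mat case cover cover_grip bolt_mid tape_roll screwdriver_grip bulb_carton".split():
    r=[search_frame(n,c) for c in (s,t)]
    print(n,[[(np.round(x["at"]).tolist(),round(x["confidence"],2)) for x in q[:2]] for q in r], tri([(s,r[0][0]["at"]),(t,r[1][0]["at"])]) if r[0] and r[1] else "")
print(env.state())
E
```

```text
spacer_match_mid [[([295.0, 229.0], 0.59), ([161.0, 152.0], 0.58)], [([272.0, 134.0], 0.65), ([302.0, 178.0], 0.38)]] [ 795.7  -17.8 -208.5]
spacer_short_mid [[([316.0, 255.0], 0.43)], [([120.0, 223.0], 0.53), ([334.0, 179.0], 0.47)]] [481.7  38.7 254.6]
spacer_tall_mid [[], [([333.0, 206.0], 0.64)]] 
spacer_thin_mid [[([272.0, 245.0], 0.51), ([234.0, 195.0], 0.18)], []] 
sample_mid [[([306.0, 198.0], 0.82), ([294.0, 256.0], 0.3)], [([273.0, 137.0], 0.95)]] [771.8 -36.8  13.7]
mat [[([292.0, 255.0], 0.79)], []] 
case [[([234.0, 196.0], 0.7)], [([224.0, 195.0], 0.77), ([274.0, 135.0], 0.64)]] [530.2 152.4  19.6]
cover [[([235.0, 190.0], 0.58)], [([223.0, 194.0], 0.69), ([225.0, 138.0], 0.57)]] [534.  148.9  54.2]
cover_grip [[([234.0, 189.0], 0.89)], [([222.0, 196.0], 0.91)]] [527.5 150.8  63.3]
bolt_mid [[([305.0, 199.0], 0.34)], []] 
tape_roll [[([308.0, 326.0], 0.58)], [([394.0, 243.0], 0.76), ([226.0, 195.0], 0.65)]] [ 361.4 -496.8   78.8]
screwdriver_grip [[], [([227.0, 137.0], 0.73)]] 
bulb_carton [[([161.0, 156.0], 0.78)], [([124.0, 223.0], 0.58), ([224.0, 195.0], 0.18)]] [402.8 536.   51.6]
{'t': 1.4, 'joints': array([ 1.2,  0.5,  1.6, -0. ,  1.1, -0.1]), 'qvel': array([-0.,  0., -0., -0.,  0.,  0.]), 'tau': array([  0. , -61.2, -25.8,   0.1,   0. ,  -0. ]), 'eef_pos': array([151.4, 606.4, 404.8]), 'tcp_rot': array([3.1, 0. , 2.9]), 'ft_force': array([ 0.1, -0.1,  0.4]), 'moment': array([-0., -0., -0.]), 'grip_force': 0.0, 'opening': 1.000274938201848}
```

View pics/s1.png

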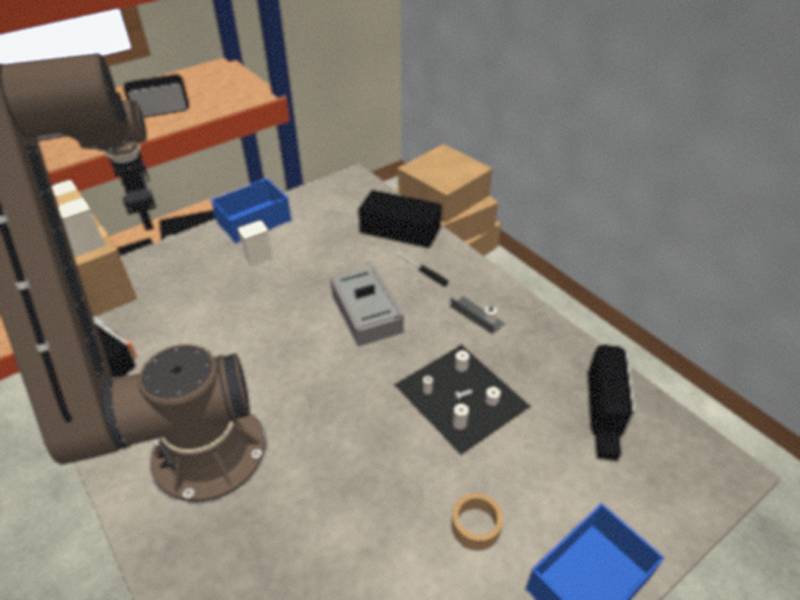

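View pics/t1.png

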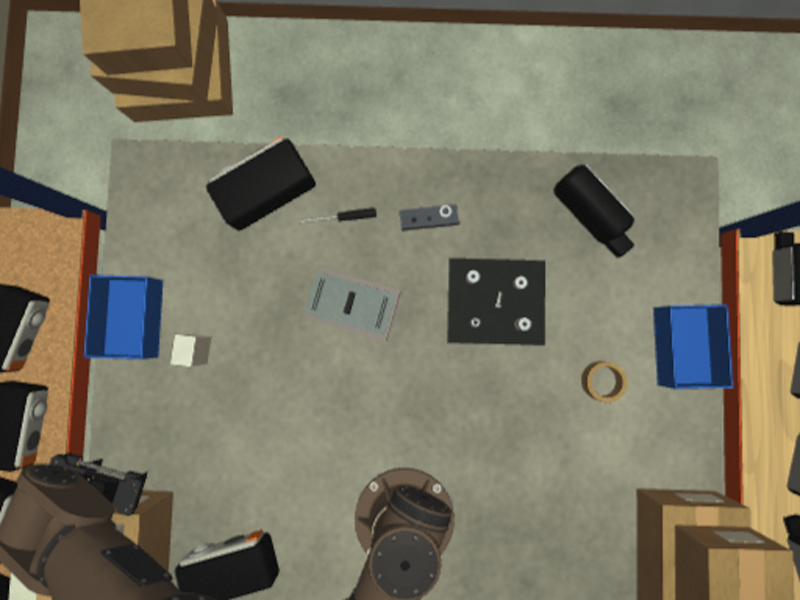

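Both views show the case with its dark grip bar near top (349,302), i.e. network-scale (223,193). The mat has four spacers: top (473,277), (521,283), (525,324), and the thin one at (475,322). The side view suggests that (462,361) is the match, (493,397) the short one and (461,416) the tall one. I'll check heights by two-view edges.

Run:
```python
from h import *
np.set_printoptions(precision=1,suppress=True)
s=read_camera("side");t=read_camera("top")
k=1.5625
# tops in both views (800px coords)
for n,a,b in (("back-left",(462,355),(473,276)),("back-right",(493,392),(521,282)),("front-right",(461,409),(525,323.5)),("front-left",(428,379),(475.5,322))):
    a=np.array(a)/k;b=np.array(b)/k
    print(n,tri([(s,a),(t,b)]),atz(t,b,45))
r=cut_out("cover_grip",t)[0];print("grip",r["at"],atz(t,r["at"],92), r["region"].sum())
ys,xs=np.nonzero(r["region"]);pts=np.array([atz(t,(x,y),92)[:2] for x,y in zip(xs,ys)],np.float32);print(cv2.minAreaRect(pts))
r=cut_out("case",t)[0];ys,xs=np.nonzero(r["region"]);pts=np.array([atz(t,(x,y),66)[:2] for x,y in zip(xs,ys)],np.float32);print("case",cv2.minAreaRect(pts))
r=cut_out("cover",t)[0];ys,xs=np.nonzero(r["region"]);pts=np.array([atz(t,(x,y),66)[:2] for x,y in zip(xs,ys)],np.float32);print("cover",cv2.minAreaRect(pts))
# enlarged crops
a=cv2.resize(s["image"][205:285,245:345,::-1],(800,600)[:1]+(640,)[:1] if 0 else (700,560),interpolation=cv2.INTER_CUBIC)
cv2.imwrite("pics/s2.png",a)
```

```text
back-left [ 608.3 -155.3   44.9] [ 607.  -154.4   45. ]
back-right [ 598.  -278.3   32.9] [ 595.4 -274.7   45. ]
front-right [ 492.7 -283.6   58.7] [ 492. -286.   45.]
front-left [ 493.9 -163.9   45.7] [ 492.1 -162.8   45. ]
grip [223.4, 195.1] [523.3 148.6  92. ] 1457
((529.2090454101562, 149.5526885986328), (200.45826721191406, 107.02635192871094), 75.35111999511719)
case ((530.3175659179688, 146.36367797851562), (215.67752075195312, 132.65110778808594), 75.994873046875)
cover ((530.9713134765625, 151.787841796875), (202.6938934326172, 109.64268493652344), 76.03562927246094)
```

View pics/s2.png

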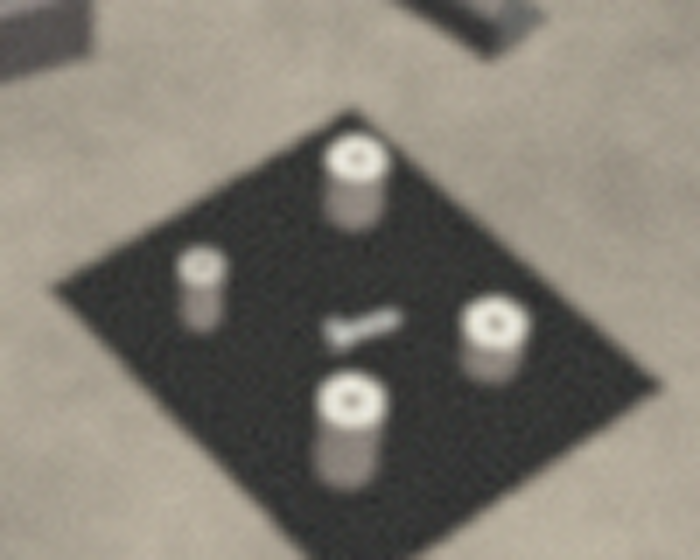

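The crop shows the back-left spacer (crop (355,160)) as 30 mm thick and 42 mm tall: its top is at z≈45 and the others are at 33, 59 and thin. That makes the match (608,-155). The case is at about (530,147) with yaw ≈ -0.245. Next I'll go above the grip.

>>> {"fn": "move_arm", "kwargs": {
  "commands": [
    [[0.78, -0.95, 0], 0, 1],
    [[0.78, -0.95, 0], 0, 1],
    [[0.78, -0.95, 0], 0, 1],
    [[0.78, -0.95, 0], 0, 1],
    [[0.78, -0.95, 0], 0, 1],
    [[0.78, -0.95, 0], 0, 1],
    [[0.78, -0.95, 0], 0, 1],
    [[0.78, -0.95, 0], 0, 1],
    [[0.78, -0.95, 0], 0, 1],
    [[0.78, -0.95, -0.1], 0, 1],
    [[0.78, -0.95, -0.2], 0, 1],
    [[0.78, -0.95, -0.3], 0, 1],
    [[0.78, -0.95, -0.3], 0, 1],
    [[0.78, -0.95, -0.3], 0, 1],
    [[0.78, -0.95, -0.3], 0, 1],
    [[0.78, -0.95, -0.3], 0, 1],
    [[0, 0, 0], 0, 1],
    [[0, 0, 0], 0, 1]
  ]
}}

```text
t: 3.15
eef_pos: [526.7, 148.9, 350.1]
tcp_rot: [-3.141, -0.001, 2.894]
ft_force: [-0.4, 0.3, -0.2]
opening: 1.001
grip_force: 0.0
```

Run:
```python
from h import *
np.set_printoptions(precision=3,suppress=True)
st=env.state();print(st["eef_pos"],st["tcp_rot"],st["joints"])
w=read_camera("wrist");cv2.imwrite("pics/w1.png",w["image"][:,:,::-1])
np.savez("w1.npz",**w)
R,t=P(w);print("cam",-R.T@t)
for r in search_frame("cover_grip",w)[:3]: print(r,atz(w,r["at"],78))
for n in("case","cover"):
    for r in cut_out(n,w)[:1]:
        ys,xs=np.nonzero(r["region"]);pts=np.array([atz(w,(x,y),64)[:2] for x,y in zip(xs,ys)],np.float32);print(n,cv2.minAreaRect(pts))
```

```text
[526.685 148.926 350.088] [-3.141 -0.001  2.894] [ 0.155  0.446  1.812  0.     0.884 -1.168]
cam [458.957 165.885 330.349]
{'at': [256.4, 187.6], 'confidence': 0.68} [519.087 149.227  78.   ]
case ((526.4318237304688, 144.60086059570312), (215.11752319335938, 128.82479858398438), 75.42607116699219)
cover ((530.557861328125, 149.35614013671875), (206.0900115966797, 107.9889907836914), 76.7388687133789)
```

View pics/w1.png

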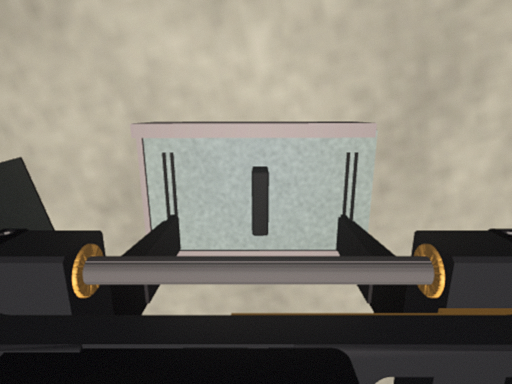

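The wrist view shows the bar upright at columns 252–268, rows 167–235. It is parallel to the image axes, so the yaw is right.

Run:
```python
from h import *
np.set_printoptions(precision=1,suppress=True)
w=dict(np.load("w1.npz"))
for uv in((260,168),(260,235),(252,200),(268,200)): print(atz(w,uv,92),atz(w,uv,64))
y=-.246
for cy in(-0,):
  for d in (0,10,20):
    print(d,[proj(w,np.array([527.5,147,0])+[ -np.sin(y)*v+np.cos(y)*u, np.cos(y)*v+np.sin(y)*u, z]) for u,v,z in((65,-105,68),(65,105,68),(0,d,92))])
for uv in((133,124),(376,124),(133,136),(376,136)): print("corner",atz(w,uv,68))
g=cv2.cvtColor(w["image"],cv2.COLOR_RGB2GRAY);print(g[200,240:280]);print(g[155:250,260])
```

```text
[500.8 156.9  92. ] [505.7 155.9  64. ]
[556.7 142.9  92. ] [568.2 140.2  64. ]
[525.1 144.   92. ] [532.8 141.5  64. ]
[528.3 156.8  92. ] [536.4 155.7  64. ]
0 [array([146.9, 260.1]), array([366.4, 259.7]), array([256.2, 201.9])]
10 [array([146.9, 260.1]), array([366.4, 259.7]), array([268.3, 201.9])]
20 [array([146.9, 260.1]), array([366.4, 259.7]), array([280.5, 201.9])]
corner [441.6  60.6  68. ]
corner [492.5 261.   68. ]
corner [451.1  57.1  68. ]
corner [502.5 259.5  68. ]
[175 176 176 176 175 173 169 171 172 185 187 152  77  43  50  54  53  54
  53  55  52  52  52  55  53  53  45  44 105 165 181 180 174 176 174 173
 171 172 173 180]
[178 181 182 181 182 183 178 181 181 186 188 114  36  32  36  38  38  43
  52  56  57  58  55  56  58  57  57  57  55  53  53  54  55  55  53  55
  54  55  56  53  52  55  54  54  56  52  53  56  53  54  53  53  53  53
  53  53  53  54  51  52  51  55  52  52  48  50  53  52  49  52  52  52
  51  52  50  49  47  49  47  45  82 154 173 175 174 175 173 173 172 175
 173 174 173 176 139]
```

The bar's centre measures about (531,149.5), and the cover is roughly 4 mm open. I'll descend so the tips are at z≈69, above the cover's top at 64, then grip.

>>> {"fn": "move_arm", "kwargs": {
  "commands": [
    [[0.14, 0.02, -1], 0, 0.4],
    [[0, 0, -1], 0, 0.0],
    [[0, 0, -0.7], 0, 0.0],
    [[0, 0, -0.3], 0, 0.0],
    [[0, 0, 0], 0, -1],
    [[0, 0, 0], 0, -1],
    [[0, 0, 0], 0, -1],
    [[0, 0, 0], 0, -1],
    [[0, 0, 0], 0, -1]
  ]
}}

```text
t: 4.1
eef_pos: [530.1, 151.1, 261.9]
tcp_rot: [3.141, 0.002, 2.897]
ft_force: [-0.1, 0.5, 0.6]
opening: 0.424
grip_force: 0.0
```

>>> {"fn": "move_arm", "kwargs": {
  "commands": [
    [[0, 0, 0], 0, -1],
    [[0, 0, 0], 0, -1],
    [[0, 0, 0], 0, -1],
    [[0, 0, 0], 0, -1],
    [[0, 0, 0], 0, -1],
    [[0, 0, 0], 0, -1]
  ]
}}

```text
t: 4.6
eef_pos: [530.1, 150.9, 260.9]
tcp_rot: [3.142, 0.0, 2.897]
ft_force: [-0.5, 0.1, 2.7]
opening: 0.144
grip_force: 30.0
```

Gripped at 13.7 mm, which is the bar's thickness. Sliding open 118 mm.

>>> {"fn": "move_arm", "kwargs": {
  "commands": [
    [[0.08, 0.32, 0], 0, -1],
    [[0.16, 0.64, 0], 0, -1],
    [[0.16, 0.64, 0], 0, -1],
    [[0.16, 0.64, 0], 0, -1],
    [[0.16, 0.64, 0], 0, -1],
    [[0.16, 0.64, 0], 0, -1],
    [[0.1, 0.36, 0], 0, -1],
    [[0, 0.1, 0], 0, -1],
    [[0, 0, 0], 0, -1]
  ]
}}

```text
t: 5.35
eef_pos: [559.8, 270.5, 260.9]
tcp_rot: [-3.141, 0.001, 2.898]
ft_force: [2.6, -5.2, 3.1]
opening: 0.147
grip_force: 30.0
```

>>> {"fn": "move_arm", "kwargs": {
  "commands": [
    [[0, 0, 0], 0, 0.2],
    [[0, 0, 0], 0, 0.2],
    [[0, 0, 0.2], 0, 0.2],
    [[0, 0, 0.8], 0, 0.2],
    [[0, 0, 1], 0, 0.2],
    [[0.1, -0.5, 0.8], 0.3, 0.2],
    [[0.11, -0.95, 0], 0.3, 0.2],
    [[0.11, -0.95, 0], 0.3, 0.2],
    [[0.11, -0.95, 0], 0.3, 0.2],
    [[0.11, -0.95, 0], 0.3, 0.2],
    [[0.11, -0.95, 0], 0.3, 0.2],
    [[0.11, -0.95, 0], 0.3, 0.2],
    [[0.11, -0.95, 0], 0.3, 0.2],
    [[0.11, -0.95, 0], 0.3, 0.2],
    [[0.11, -0.95, 0], 0.3, 0.2],
    [[0.11, -0.95, 0], 0, 0.2],
    [[0.11, -0.95, 0], 0, 0.2],
    [[0.11, -0.95, 0], 0, 0.2],
    [[0.11, -0.95, 0], 0, 0.2],
    [[0.1, -0.9, 0], 0, 0.2]
  ]
}}

```text
t: 7.02
eef_pos: [608.3, -143.6, 345.2]
tcp_rot: [3.141, 0.0, 3.137]
ft_force: [-0.3, -0.4, 0.3]
opening: 0.602
grip_force: 0.0
```

>>> {"fn": "move_arm", "kwargs": {
  "commands": [
    [[0, 0, 0], 0, 0.2],
    [[0, 0, 0], 0, 0.2]
  ]
}}

```text
t: 7.18
eef_pos: [608.2, -143.2, 344.8]
tcp_rot: [3.141, -0.0, 3.135]
ft_force: [0.4, 0.4, -0.7]
opening: 0.598
grip_force: 0.0
```

Run:
```python
from h import *
np.set_printoptions(precision=3,suppress=True)
st=env.state();print(st["t"],st["eef_pos"],st["tcp_rot"],st["joints"],st["opening"])
w=read_camera("wrist");t=read_camera("top");np.savez("w2.npz",**w)
cv2.imwrite("pics/w2.png",np.hstack([w["image"][:,:,::-1],cv2.resize(t["image"][140:240,190:265,::-1],(288,384))]))
for n in ("spacer_match_mid","spacer_short_mid","spacer_tall_mid","spacer_thin_mid"):
  for r in search_frame(n,w)[:2]: print(n,r,atz(w,r["at"],45))
g=cv2.cvtColor(w["image"],cv2.COLOR_RGB2GRAY)
print(proj(w,[608,-155,45]))
```

```text
7.1833 [ 608.173 -143.219  344.799] [ 3.141 -0.     3.135] [-0.337  0.553  1.624  0.     0.965 -1.901] 0.5976611589970745
spacer_match_mid {'at': [247.9, 183.3], 'confidence': 0.69} [ 603.494 -152.957   45.   ]
spacer_short_mid {'at': [127.0, 174.7], 'confidence': 0.75} [ 594.251 -267.333   45.   ]
spacer_thin_mid {'at': [234.1, 58.4], 'confidence': 0.82} [ 492.891 -163.081   45.   ]
[245.844 187.898]
```

View pics/w2.png

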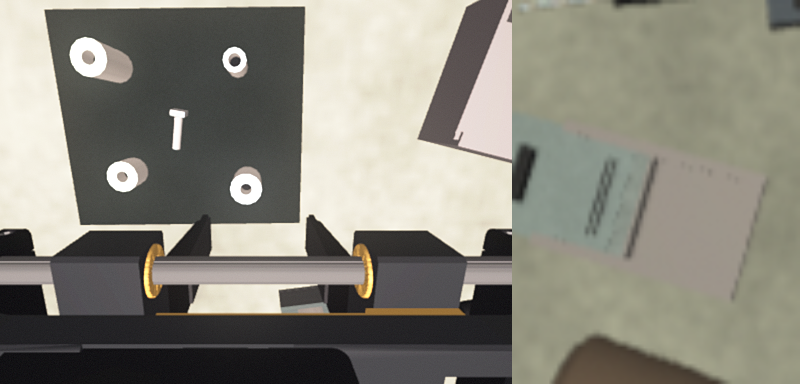

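The wrist view shows the match's top at (246,187), which gives (607.5,-155). The spacing around it is clear and the compartment is uncovered. Descending.

>>> {"fn": "move_arm", "kwargs": {
  "commands": [
    [[-0.02, -0.39, -0.6], 0, 0.2],
    [[0, 0, -1], 0, 0.2],
    [[0, 0, -1], 0, 0.2],
    [[0, 0, -1], 0, 0.2],
    [[0, 0, -0.7], 0, 0.2],
    [[0, 0, -0.4], 0, 0.2],
    [[0, 0, 0], 0, 0.2],
    [[0, 0, 0], 0, -1],
    [[0, 0, 0], 0, -1],
    [[0, 0, 0], 0, -1],
    [[0, 0, 0], 0, -1],
    [[0, 0, 0], 0, -1],
    [[0, 0, 0], 0, -1],
    [[0, 0, 0], 0, -1]
  ]
}}

```text
t: 8.65
eef_pos: [607.9, -153.8, 204.8]
tcp_rot: [-3.141, 0.001, 3.137]
ft_force: [-0.7, 0.8, 6.4]
opening: 0.309
grip_force: 30.0
```

>>> {"fn": "move_arm", "kwargs": {
  "commands": [
    [[0, 0, 0.4], 0, -1],
    [[0, 0, 0.8], 0, -1],
    [[0, 0, 1], 0, -1],
    [[0, 0, 1], 0, -1],
    [[0, 0, 0.6], 0, -1],
    [[-0.33, 0.95, 0], -0.33, -1],
    [[-0.33, 0.95, 0], -0.33, -1],
    [[-0.33, 0.95, 0], -0.33, -1],
    [[-0.33, 0.95, 0], -0.33, -1],
    [[-0.33, 0.95, 0], -0.33, -1],
    [[-0.33, 0.95, 0], -0.33, -1],
    [[-0.33, 0.95, 0], -0.33, -1],
    [[-0.33, 0.95, 0], -0.33, -1],
    [[-0.33, 0.95, 0], -0.33, -1],
    [[0, 0, 0], 0, -1],
    [[0, 0, 0], 0, -1]
  ]
}}

```text
t: 9.98
eef_pos: [518.1, 103.8, 318.6]
tcp_rot: [3.141, 0.001, 2.902]
ft_force: [0.3, -0.4, -0.8]
opening: 0.315
grip_force: 30.0
```

Run:
```python
from h import *
np.set_printoptions(precision=3,suppress=True)
st=env.state();print(st["t"],st["eef_pos"],st["tcp_rot"],st["opening"],st["grip_force"],st["ft_force"])
w=read_camera("wrist");np.savez("w3.npz",**w)
im=w["image"][:,:,::-1].copy()
y=-.247
for u,v,z in((-53,-105,58),(53,-105,58),(-53,10,55),(53,10,55),(0,-45,5),(-65,-105,68),(-65,105,68)):
    X=np.array([530,145.5,0])+[-np.sin(y)*v+np.cos(y)*u,np.cos(y)*v+np.sin(y)*u,z]
    p=proj(w,X);print(u,v,X,p);cv2.circle(im,tuple(int(round(q)) for q in p),2,(0,0,255),-1)
cv2.imwrite("pics/w3.png",im)
```

```text
9.9833 [518.146 103.8   318.587] [3.141 0.001 2.902] 0.31493555795649564 29.999892711639404 [ 0.327 -0.354 -0.808]
-53 -105 [452.936  56.645  58.   ] [180.236 135.573]
53 -105 [555.719  30.728  58.   ] [187.286 258.144]
-53 10 [481.053 168.155  55.   ] [325.244 136.268]
53 10 [583.836 142.238  55.   ] [317.718 257.325]
0 -45 [518.998 101.866   5.   ] [256.323 185.611]
-65 -105 [441.301  59.579  68.   ] [175.957 120.261]
-65 105 [492.645 263.206  68.   ] [457.049 122.193]
```

View pics/w3.png

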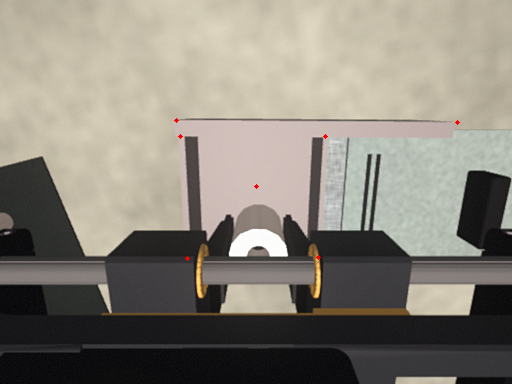

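The overlay points sit on the case's walls, so the fit is good. The compartment lies right below and the spacer is held. Lowering.

>>> {"fn": "move_arm", "kwargs": {
  "commands": [
    [[0, 0, -0.6], 0, -1],
    [[0, 0, -1], 0, -1],
    [[0, 0, -1], 0, -1],
    [[0, 0, -0.6], 0, -1],
    [[0, 0, -0.3], 0, -1],
    [[0, 0, -0.1], 0, -1],
    [[0, 0, 0], 0, -1],
    [[0, 0, 0], 0, -1]
  ]
}}

```text
t: 10.7
eef_pos: [519.1, 102.3, 210.7]
tcp_rot: [3.141, 0.001, 2.899]
ft_force: [-0.3, -0.3, -0.6]
opening: 0.309
grip_force: 30.0
```

>>> {"fn": "move_arm", "kwargs": {
  "commands": [
    [[0, 0, -0.06], 0, -1],
    [[0, 0, -0.05], 0, -1],
    [[0, 0, 0], 0, -1],
    [[0, 0, 0], 0, -1]
  ]
}}

```text
t: 11.03
eef_pos: [518.7, 102.7, 206.8]
tcp_rot: [3.141, 0.001, 2.899]
ft_force: [-0.2, -0.1, -1.2]
opening: 0.309
grip_force: 30.0
```

>>> {"fn": "move_arm", "kwargs": {
  "commands": [
    [[0, 0, -0.04], 0, -1],
    [[0, 0, 0], 0, -1],
    [[0, 0, 0], 0, -1]
  ]
}}

```text
t: 11.28
eef_pos: [518.6, 102.7, 206.7]
tcp_rot: [3.141, 0.001, 2.899]
ft_force: [-4.9, -0.2, 19.2]
opening: 0.317
grip_force: 30.0
```

Contact at 19 N means it's on the floor. Releasing gently and rising.

>>> {"fn": "move_arm", "kwargs": {
  "commands": [
    [[0, 0, 0.02], 0, -0.1],
    [[0, 0, 0], 0, -0.1],
    [[0, 0, 0], 0, 0.0],
    [[0, 0, 0], 0, 0.0],
    [[0, 0, 0.2], 0, 0.0],
    [[0, 0, 0.6], 0, 0.0],
    [[0, 0, 1], 0, 0.0],
    [[0, 0, 1], 0, 0.0],
    [[0, 0, 0.8], 0, 0.0],
    [[0, 0, 0], 0, 0.0],
    [[0, 0, 0], 0, 0.0]
  ]
}}

```text
t: 12.2
eef_pos: [518.5, 102.7, 315.1]
tcp_rot: [3.141, 0.003, 2.899]
ft_force: [0.1, -0.2, -0.3]
opening: 0.501
grip_force: 0.0
```

Run:
```python
from h import *
np.set_printoptions(precision=3,suppress=True)
st=env.state();print(st["t"],st["eef_pos"],st["tcp_rot"],st["opening"])
w=read_camera("wrist");np.savez("w4.npz",**w)
cv2.imwrite("pics/w4.png",w["image"][:,:,::-1])
print(proj(w,[518.6,102.7,47]),proj(w,[559.8,270.5,92]))
```

```text
12.2 [518.536 102.695 315.094] [3.141 0.003 2.899] 0.5009145902105571
[257.875 196.155] [500.815 212.706]
```

View pics/w4.png

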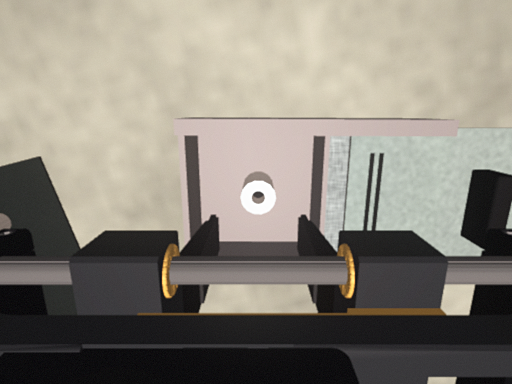

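The spacer stands upright at (258,196), exactly as projected. Now back to the grip bar.

>>> {"fn": "move_arm", "kwargs": {
  "commands": [
    [[0.23, 0.93, 0], 0, -0.3],
    [[0.23, 0.93, 0], 0, -0.3],
    [[0.23, 0.93, 0], 0, -0.3],
    [[0.23, 0.93, 0], 0, -0.3],
    [[0.23, 0.93, 0], 0, -0.3],
    [[0.23, 0.94, 0], 0, -0.3],
    [[0, 0, 0], 0, -0.3],
    [[0, 0, -0.8], 0, -0.3],
    [[0, 0, -0.7], 0, -0.3],
    [[0, 0, -0.3], 0, -0.3],
    [[0, 0, 0], 0, -1],
    [[0, 0, 0], 0, -1],
    [[0, 0, 0], 0, -1],
    [[0, 0, 0], 0, -1],
    [[0, 0, 0], 0, -1],
    [[0, 0, 0], 0, -1]
  ]
}}

```text
t: 13.58
eef_pos: [560.2, 270.1, 260.8]
tcp_rot: [3.141, 0.001, 2.899]
ft_force: [0.3, -2.6, 4.0]
opening: 0.141
grip_force: 30.0
```

>>> {"fn": "move_arm", "kwargs": {
  "commands": [
    [[-0.08, -0.32, 0], 0, -1],
    [[-0.16, -0.64, 0], 0, -1],
    [[-0.16, -0.64, 0], 0, -1],
    [[-0.16, -0.64, 0], 0, -1],
    [[-0.16, -0.64, 0], 0, -1],
    [[-0.16, -0.64, 0], 0, -1],
    [[-0.1, -0.4, 0], 0, -1],
    [[-0.03, -0.1, 0], 0, -1],
    [[0, 0, 0], 0, -1],
    [[0, 0, 0], 0, -1]
  ]
}}

```text
t: 14.42
eef_pos: [529.8, 149.2, 260.7]
tcp_rot: [3.141, 0.002, 2.899]
ft_force: [-0.1, -1.6, 7.3]
opening: 0.146
grip_force: 30.0
```

>>> {"fn": "move_arm", "kwargs": {
  "commands": [
    [[-0.015, -0.06, 0], 0, -1],
    [[-0.015, -0.06, 0], 0, -1],
    [[0, 0, 0], 0, -1]
  ]
}}

```text
t: 14.67
eef_pos: [528.9, 146.0, 260.7]
tcp_rot: [3.141, 0.002, 2.899]
ft_force: [-0.1, -1.7, 8.2]
opening: 0.143
grip_force: 30.0
```

>>> {"fn": "move_arm", "kwargs": {
  "commands": [
    [[-0.015, -0.06, 0], 0, -1],
    [[-0.015, -0.06, 0], 0, -1],
    [[0, 0, 0], 0, -1]
  ]
}}

```text
t: 14.92
eef_pos: [528.2, 143.4, 260.7]
tcp_rot: [3.138, 0.003, 2.898]
ft_force: [1.8, 10.9, 5.8]
opening: 0.147
grip_force: 30.0
```

>>> {"fn": "move_arm", "kwargs": {
  "commands": [
    [[-0.015, -0.06, 0], 0, -1],
    [[0, 0, 0], 0, -1]
  ]
}}

```text
t: 15.08
eef_pos: [527.9, 142.8, 260.7]
tcp_rot: [3.136, 0.003, 2.898]
ft_force: [4.0, 27.0, 1.6]
opening: 0.147
grip_force: 30.0
```

The stop is reached: 27 N at the end of travel. I'll ease off slightly, release, rise and check.

>>> {"fn": "move_arm", "kwargs": {
  "commands": [
    [[0.01, 0.04, 0], 0, -1],
    [[0, 0, 0], 0, -1],
    [[0, 0, 0], 0, -0.3],
    [[0, 0, 0], 0, -0.3],
    [[0, 0, 0], 0, -0.3],
    [[0, 0, 0.3], 0, -0.3],
    [[0, 0, 0.8], 0, -0.3],
    [[0, 0, 1], 0, -0.3],
    [[0, 0, 1], 0, -0.3],
    [[0, 0, 0], 0, -0.3],
    [[0, 0, 0], 0, -0.3]
  ]
}}

```text
t: 16.0
eef_pos: [527.6, 141.8, 354.7]
tcp_rot: [3.14, 0.003, 2.899]
ft_force: [-0.4, 0.6, 0.8]
opening: 0.349
grip_force: 0.0
```

Run:
```python
from h import *
np.set_printoptions(precision=1,suppress=True)
st=env.state();print(st["t"],st["eef_pos"],st["opening"],st["ft_force"])
w=read_camera("wrist");s=read_camera("side")
a=cv2.resize(s["image"][150:300,190:390,::-1],(288,216));a=cv2.copyMakeBorder(a,0,168,0,0,0)
cv2.imwrite("pics/w5.png",np.hstack([w["image"][:,:,::-1],a]))
for y in (-.247,):
  for u,v,z in((0,0,92),(-53,-100,64),(-53,100,64)):
    print(u,v,proj(w,np.array([530,145.5,0])+[-np.sin(y)*v+np.cos(y)*u,np.cos(y)*v+np.sin(y)*u,z]))
```

```text
16.0 [527.6 141.8 354.7] 0.3492363103539063 [-0.4  0.6  0.8]
0 0 [262.7 199.3]
-53 -100 [149.5 132.4]
-53 100 [375.6 133.3]
```

View pics/w5.png

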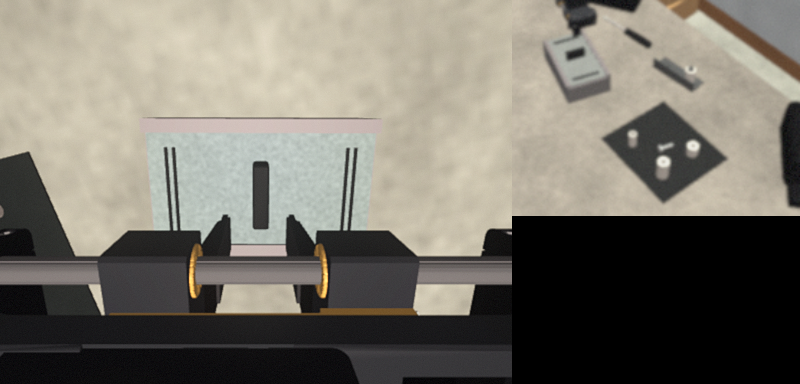

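The cover is symmetric and shut: the bar is at column 260 against 262 expected, with no gap at the left end. The other spacers, the bolt and the bracket haven't moved. Handing in.

```bash
python3 -c "
from cell import env
print(env.job_done())"
```

```text
the job is handed in; nothing more can be done
None
```

The matching 30 × 42 mm spacer stands upright in the case's empty compartment, the cover is pushed shut to its stop, and the job was handed in at about 16 s; no verdict came back.

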